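Put beaker and jar right on the balance and the hotplate

TASK

The amber jar has been left on the hotplate and the steel beaker on the balance: they belong the other way round. First clear the cork mat by nesting the round white pot standing on it upright inside the other pot of its own kind (it does not fit the square tub or the wide dish), then swap jar and beaker, parking one of them upright on the cork mat on the way, so that the jar ends up standing in the middle of the balance pan and the beaker in the middle of the hotplate. Leave the other pots and dishes where they are.

Things in the scene. Friction and masses are not known exactly. Their poses are not given: they have to be found in the camera images.
- pot_center (a point): Loose round white porcelain pot, on the cork mat at the start. Open, 70 mm tall, tapered: 34 mm across at the foot, straight collar 62 mm across around its top 14 mm, best gripped there; mouth 54 mm inside, wall 3 to 4 mm. Inner floor 28 mm above its foot, so one nested inside stands 28 mm higher and sticks out 28 mm. About 120 g. The point: on its axis, half-way up (35 mm above its foot); z up.
- twin_center (a point): The other pot of the same kind and size as the pot, standing empty on the bench; the pot is to be nested in it. The point is on its axis, 35 mm above the bench; z is its axis, up.
- tub_center (a point): Square white porcelain tub, 56 by 56 by 60 mm tall, walls 6 mm, standing on the bench. The pot does not nest in it; leave it alone. The point is its centre, half-way up (30 mm).
- dish_center (a point): Wide low round white porcelain dish, 90 mm across, 30 mm tall, standing on the bench. Not for the pot; leave it alone. The point is its centre, half-way up (15 mm).
- jar_center (a point): Amber glass jar with a white cap, closed: straight body 56 mm across up to 58 mm, then a shoulder, cap 50 mm across; 84 mm tall in all, about 220 g. It stands on the hotplate at the start. The point is on its axis, half-way up (42 mm above its foot); z is its axis, up.
- beaker_center (a point): Straight stainless-steel beaker, 56 mm across, 80 mm tall, open at the top, walls 3 mm, a tiny spout on the rim (towards its own +x) that sticks out 3 mm; about 160 g. It stands on the balance pan at the start. The point is on its axis, half-way up (40 mm above its foot); z up.
- balance_pan (a point): Laboratory balance, white, fixed to the bench, 170 by 150 mm, with a round steel pan 110 mm across. The point is the centre of the pan's top face, 65 mm above the bench; the pan does not move. x points away from its display.
- hotplate_top (a point): Small grey hotplate, fixed to the bench, 165 by 130 mm, with a square white ceramic plate 110 mm wide. The point is the centre of the plate's top face, 85 mm above the bench. x points away from its two knobs. It is cold.
- cork_top (a point): Round cork mat, 100 mm across, 8 mm thick, fixed to the bench. The point is the centre of its top face. The pot stands on it at the start.

How it is judged:
On the way, in this order (a step that is already met when the one before it is completed fails the run):
1. the pot is nested upright in its twin and let go (horizontal distance between pot_center and twin_center below 0.006 m and z of pot_center in the frame of twin_center between 0.02 and 0.034 m and angle between pot_center's own z axis and vertical below 0.12 rad and angle between twin_center's own z axis and vertical below 0.1 rad and contact force between pot and the fingers below 0.1 N and linear speed of pot below 0.02 m/s), for 0.2 s.
2. the jar or the beaker stands upright on the cork mat, let go (((horizontal distance between jar_center and cork_top below 0.035 m and z of jar_center in the frame of cork_top between 0.037 and 0.047 m and angle between jar_center's own z axis and vertical below 0.1 rad and contact force between jar and the fingers below 0.1 N and linear speed of jar below 0.02 m/s) or (horizontal distance between beaker_center and cork_top below 0.035 m and z of beaker_center in the frame of cork_top between 0.035 and 0.045 m and angle between beaker_center's own z axis and vertical below 0.1 rad and contact force between beaker and the fingers below 0.1 N and linear speed of beaker below 0.02 m/s))), for 0.2 s.
At the end, for the whole second after the job is handed in: The pot is nested fully down and upright in its twin (axes within 6 mm, 20 to 34 mm higher); the jar stands upright on the balance pan and the beaker upright on the hotplate, each within 15 mm of the middle; all released and at rest (all of step 1 and linear speed of each of twin, jar, beaker below 0.02 m/s and horizontal distance between jar_center and balance_pan below 0.015 m and z of jar_center in the frame of balance_pan between 0.037 and 0.047 m and angle between each of jar_center, beaker_center's own z axis and vertical below 0.1 rad and contact force between each of jar, beaker and the fingers below 0.1 N and horizontal distance between beaker_center and hotplate_top below 0.015 m and z of beaker_center in the frame of hotplate_top between 0.035 and 0.045 m); the robot touches nothing.
It fails at once if the square tub or the wide dish is shifted by more than 20 mm (distance of any of tub_center, dish_center from where it was at the start of the episode above 0.02 m).
It fails at once if the twin pot is shifted by more than 30 mm (distance of twin_center from where it was at the start of the episode above 0.03 m).
It also fails if it takes over 125 s, if anything falls off the work surface, if the arm or the gripper's body presses on something with over 40 N, if the wrist force passes 120 N, or if a joint passes its speed limit or range.

ROBOT

A 6-joint arm with a two-finger parallel gripper is mounted at the origin on the work surface. World frame = base frame: x ahead of the robot, y to its left, z up, the work surface at z = 0. Lengths are in m, angles in rad, forces in N, time in s.
With the tool pointing down it reaches from about 0.375 to 0.9 m from the base axis. Payload 3.1 kg.
Tool frame: the origin (TCP) lies on the centre line of the jaws, within the pads' length; the fingertips stand 25 mm ahead of it and the grasp point (between the pads) lies 6 mm ahead of it (robot.nose_length is the y of the fingertips in the tool frame, in m); y points along the fingers, z is the direction in which the jaws open and shut, and the axes are right-handed (so a half turn about y gives the same grasp; the last joint's range is limited). The gripper opens to 87 mm and grips with 3 to 60 N. Pads are 19 mm wide; open, the fingers measure 117 mm over their backs; the gripper's body (75 mm by 190 mm) begins 51 mm behind the grasp point.
Start: joints at [0.995, 0.527, 1.433, -0, 1.181, -0.178], TCP at [0.242, 0.576, 0.248] pointing down, gripper open.
Joint ranges: [-3.08, 3.08], [-0.75, 2.2], [0.22, 2.44], [-1.43, 4.57], [0, 2.65], [-2.85, 2.85]. Speed limits (rad/s): [2.79, 2.79, 3.14, 3.14, 3.14, 3.14].

INTERFACE

Orientations are given as a unit quaternion [x, y, z, w].
In Python, from rig import robot, eyes, ticket gives the robot as it stands.
- The arm moves only by the tool play_rows, never from a script. Its argument "series" is a list of rows, each a list of 7 numbers: the opening, from 0 (shut) to 1 (fully open), then the shift along the tool's x, y, z scaled (see below), then the turn, a rotation vector about the tool's x, y, z scaled (see below). In form: [[claw, dx, dy, dz, ax, ay, az], ...]. A call has 1 to 12 rows; each row shifts and turns the commanded pose from where the row before left it, along the tool's axes as they then stand; what a row does not reach is not made up. The controller multiplies each number of a shift by 100 mm and each number of a turn by 180 degrees. A row lasts 1/12 s, in which the tool goes at most 41.7 mm and 7.16 degrees, less where a joint would pass 70% of its speed; a pose out of reach is approached as far as the arm can. A call with a number of a shift or a turn outside -1 to 1 is refused whole. A call with a gripper value outside its range is refused whole. The fingers move at their own pace and stop on an object; "grip_force" is the grip in N (left out, the last holds). Time passes only in rows, so rows that do not move let the fingers close. It gives the time, the measured TCP pose, the force and the opening at its end, in the units of the state.
- robot.get_obs(): the state, without advancing time (a new reading comes with each control period).
- eyes.camera(name): name is "side" or "top"; returns the picture (420x560x3 uint8, red, green, blue); there is no depth.
- eyes.camera_params(name): a dict with "K" (3x3 intrinsics, pixels), "rvec" (rotation vector, rad) and "tvec" (3), from world to camera coordinates, as OpenCV has them. Camera axes: x right, y down, z forward; pixel columns grow to the right and rows downward; lengths in m; the calibration is good to about 2 mm. A picture is of the moment at which its call begins. camera_params takes no time and is no camera call.
- ticket.hand_in(): hands the job in, once; it reports no verdict.
The state is a dict: "time": time; "q": joint angles; "joint_velocities": joint speeds; "joint_torque": joint torques, N m; "position": TCP position; "tool_rot": TCP orientation; "ft_force": force on the tool from outside, world axes, zero at the start; "moment": the same for the moment, N m; "grip_width": finger opening in m.
Only numpy, scipy, OpenCV 4.12 (cv2) and the standard library are available. Lean on these libraries where they do the work, as an engineer would, in place of code of your own. Each camera call takes 0.05 s, during which the arm holds its last target.

## Working session

There is one attempt and no reset: what is moved stays moved. The work goes in short steps, Python scripts to look and compute and a tool call to move; the robot and the scene stay as the last step left them, time stands still between calls to the robot, and variables do not carry over. Pictures are saved under pics/ and viewed, and the job is handed in when it is done.

Besides the shell and the picture viewer there is one more tool, called after "Request:" by a JSON object that holds its "name" and its "arguments", one argument or row to a line. play_rows: Moves the arm, as the interface text tells. Its arguments: {"type":"object","properties":{"series":{"type":"array","items":{"type":"array","items":{"type":"number"}}},"grip_force":{"type":"number"}},"required":["series"]}

```bash
ls; mkdir -p pics; python3 - <<'E'
from rig import robot, eyes, ticket
import cv2
for n in ("top","side"):
    im=eyes.camera(n); cv2.imwrite(f"pics/{n}0.png",im[:,:,::-1])
    print(n,eyes.camera_params(n))
print(robot.get_obs(), robot.nose_length)
E
```

```text
pics
top {'K': array([[440.63865181,   0.        , 282.18027993],
       [  0.        , 440.63865181, 211.66486943],
       [  0.        ,   0.        ,   1.        ]]), 'rvec': array([ 2.11166864, -2.10650834,  0.15559261]), 'tvec': array([0.01952835, 0.56677074, 0.88369757])}
side {'K': array([[408.95158567,   0.        , 285.21736421],
       [  0.        , 408.95158567, 212.23693137],
       [  0.        ,   0.        ,   1.        ]]), 'rvec': array([ 2.41984872, -0.5058729 ,  0.16826775]), 'tvec': array([-0.51777898,  0.24248339,  0.75878035])}
{'time': 0.1, 'q': array([ 9.94472663e-01,  5.28384276e-01,  1.43375690e+00, -2.75353563e-05,
        1.18137013e+00, -1.78507921e-01]), 'joint_velocities': array([-0.00171355, -0.00207766, -0.00436138,  0.00142995,  0.00152694,
        0.00129236]), 'joint_torque': array([ 1.12860901e-04, -4.40984631e+01, -1.77150249e+01,  6.35220297e-02,
        5.34341822e-02, -5.01398586e-05]), 'position': array([0.24178277, 0.57569259, 0.24666811]), 'tool_rot': array([ 0.69379907, -0.13996141,  0.13947818, -0.69253122]), 'ft_force': array([-0.23026935,  0.4503313 ,  0.71079059]), 'moment': array([ 0.00123161, -0.0156994 , -0.04624223]), 'grip_width': 0.0870413915036591} 0.025
```

View pics/top0.png

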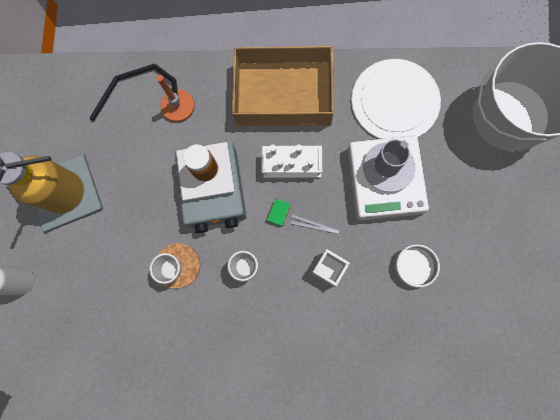

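View pics/side0.png

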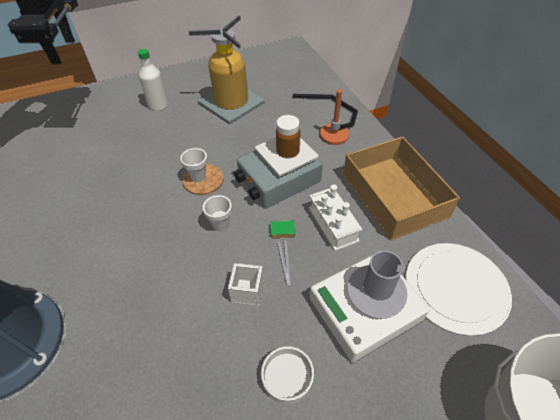

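```bash
cat > h.py <<'E'
import numpy as np, cv2
from rig import robot, eyes, ticket
P={n:eyes.camera_params(n) for n in("top","side")}
def ray(n,uv):
    p=P[n];R=cv2.Rodrigues(p["rvec"])[0]
    d=R.T@np.linalg.inv(p["K"])@np.array([uv[0],uv[1],1.]);c=-R.T@p["tvec"]
    return c,d
def plane(n,uv,z):
    c,d=ray(n,uv);return c+d*(z-c[2])/d[2]
def two(a,b):
    c1,d1=ray("top",a);c2,d2=ray("side",b);d1/=np.linalg.norm(d1);d2/=np.linalg.norm(d2)
    s=np.linalg.lstsq(np.c_[d1,-d2],c2-c1,rcond=None)[0]
    p,q=c1+s[0]*d1,c2+s[1]*d2
    return (p+q)/2,np.linalg.norm(p-q)
def proj(n,X):
    p=P[n];return cv2.projectPoints(np.array(X,float).reshape(-1,1,3),p["rvec"],p["tvec"],p["K"],None)[0].reshape(-1,2)
E
python3 - <<'E'
from h import *
t=cv2.imread("pics/top0.png");s=cv2.imread("pics/side0.png")
def cr(im,u,v,w,k): return cv2.resize(im[v-w:v+w,u-w:u+w],None,fx=k,fy=k,interpolation=cv2.INTER_NEAREST)
o=np.hstack([cr(t,*c,25,5) for c in((165,266),(243,266),(200,160))])
o2=np.hstack([cr(t,395,157,25,5),cr(s,193,162,25,5),cr(s,217,212,25,5)])
cv2.imwrite("pics/crop1.png",np.vstack([o,o2]))
for n in P: c,d=ray(n,(280,210));print(n,c,d)
for n in P:
  hsv=cv2.cvtColor({'top':t,'side':s}[n],cv2.COLOR_BGR2HSV)
  m=cv2.inRange(hsv,(5,90,80),(20,220,230))
  k,l,st,ce=cv2.connectedComponentsWithStats(m)
  for i in range(1,k):
    if st[i,4]>60: print(n,st[i],ce[i],plane(n,ce[i],.008))
E
```

```text
top [ 0.39636386 -0.01277445  0.97224705] [ 0.18567389  0.04093084 -0.9817783 ]
side [ 0.36582332 -0.47096043  0.73960155] [ 0.23434438  0.58581562 -0.7759481 ]
top [ 46   0  12  35 131] [52.25954198 12.14503817] [1.07907904 0.59646295 0.008     ]
top [ 232   46  101   69 5466] [282.0420783   86.28448591] [0.87471644 0.02457882 0.008     ]
top [157  75  18  25 132] [165.25757576  85.28787879] [0.88056732 0.30227821 0.008     ]
top [161  89  33  33 711] [177.90295359 106.63853727] [0.82626305 0.26928132 0.008     ]
top [188 154  28  20  96] [205.16666667 166.625     ] [0.6797485  0.19920417 0.008     ]
top [   8  161   75   52 2393] [ 50.12703719 187.64897618] [0.63143364 0.55549496 0.008     ]
top [159 243  41  46 938] [183.59808102 263.99680171] [0.45823726 0.23853982 0.008     ]
side [56 43 26  8 75] [68.85333333 46.6       ] [0.2066694  1.03783424 0.008     ]
side [ 59  49  27  14 177] [71.93220339 55.10734463] [0.21105593 0.97654555 0.008     ]
side [ 209   50   39   59 1760] [228.64375     79.51534091] [0.64506079 0.62723976 0.008     ]
side [  0  59  88  20 515] [36.35728155 68.0815534 ] [0.09793634 0.94214789 0.008     ]
side [   0   68   96   36 1460] [42.12808219 85.48424658] [0.10971457 0.83177918 0.008     ]
side [334  89   8  33 158] [337.43037975 104.92405063] [0.89311914 0.37598837 0.008     ]
side [370 105  19  14  82] [380.5        111.26829268] [0.99141087 0.2999232  0.008     ]
side [320 124  29  21 427] [333.69555035 134.75175644] [0.82212593 0.26409061 0.008     ]
side [276 130  24  28 354] [290.39548023 143.54519774] [0.70082453 0.27935199 0.008     ]
side [ 346  136  114  104 6243] [400.39740509 188.36216563] [0.87753316 0.02628413 0.008     ]
side [183 164  41  31 707] [204.69448373 181.05374823] [0.45368912 0.23995499 0.008     ]
```

View pics/crop1.png

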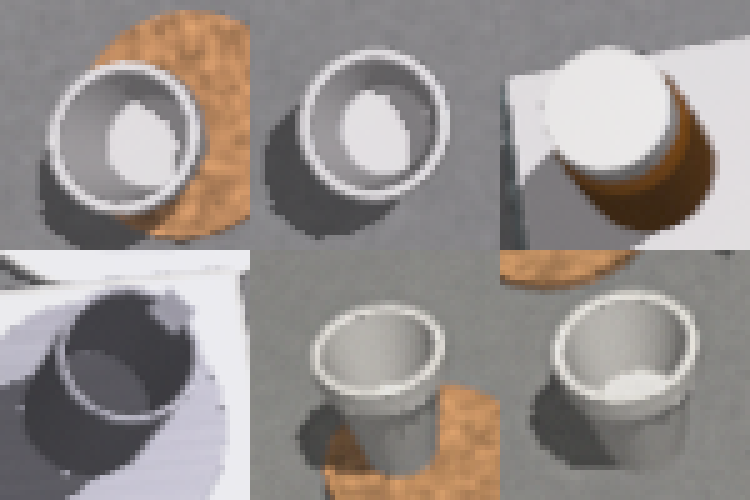

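```bash
cat >> h.py <<'E'
def comp(n,im,seed,lo,hi=255,w=40):
    """contour ellipse of bright component nearest to seed"""
    g=im.min(axis=2); m=cv2.inRange(g,lo,hi)
    k,l,st,ce=cv2.connectedComponentsWithStats(m)
    best=None
    for c in cv2.findContours(m,cv2.RETR_EXTERNAL,cv2.CHAIN_APPROX_NONE)[0]:
        if len(c)<30: continue
        x,y,ww,h=cv2.boundingRect(c)
        d=np.hypot(x+ww/2-seed[0],y+h/2-seed[1])
        if best is None or d<best[0]: best=(d,c,(x,y,ww,h))
    return best[2],cv2.fitEllipse(cv2.convexHull(best[1]))
E
python3 - <<'E'
from h import *
I={n:cv2.imread(f"pics/{n}0.png") for n in P}
for name,n,seed,z in [("pot","top",(165,268),.078),("pot","side",(194,159),.078),("twin","top",(243,266),.07),("twin","side",(217,208),.07),("jar","top",(197,157),.169),("jar","side",(288,125),.169),("dish","top",(417,266),.03),("tub","top",(331,268),.06)]:
  for lo in (165,185,205):
    b,e=comp(n,I[n],seed,lo); X=plane(n,e[0],z)
    print(name,n,lo,b,np.round(e[0],1),np.round(e[1],1),np.round(X,4))
t=I["top"]
s=I["side"]
def cr(im,u,v,w,k): return cv2.resize(im[v-w:v+w,u-w:u+w],None,fx=k,fy=k,interpolation=cv2.INTER_NEAREST)
a=np.hstack([cr(t,389,172,45,4),cr(s,378,285,45,4)])
b=np.hstack([cr(t,210,185,45,4),cr(s,284,152,45,4)])
cv2.imwrite("pics/crop2.png",np.hstack([a]));cv2.imwrite("pics/crop3.png",b)
E
```

```text
pot top 165 (149, 253, 31, 30) [164.2 267.8] [29.3 30.7] [0.4459 0.2597 0.078 ]
pot top 185 (150, 253, 30, 30) [164.4 267.9] [28.8 30.3] [0.4458 0.2595 0.078 ]
pot top 205 (150, 253, 30, 30) [164.4 267.8] [28.3 29.9] [0.4459 0.2593 0.078 ]
pot side 165 (180, 148, 27, 19) [193.2 156.6] [18.5 26.6] [0.4428 0.2582 0.078 ]
pot side 185 (181, 148, 26, 18) [193.1 156.8] [17.6 26.1] [0.4427 0.2578 0.078 ]
pot side 205 (203, 197, 10, 18) [211.9 205.8] [16.7 19.3] [0.439  0.0968 0.078 ]
twin top 165 (228, 251, 30, 30) [242.5 265.1] [29.4 30.3] [0.4524 0.1008 0.07  ]
twin top 185 (228, 251, 30, 30) [242.5 265.2] [29.2 29.6] [0.4522 0.1008 0.07  ]
twin top 205 (229, 251, 29, 29) [242.6 265.2] [28.7 29.3] [0.4522 0.1007 0.07  ]
twin side 165 (202, 195, 30, 23) [216.7 205.8] [22.2 29.4] [0.4491 0.0996 0.07  ]
twin side 185 (203, 195, 28, 22) [216.7 205.9] [21.7 28.3] [0.449  0.0995 0.07  ]
twin side 205 (209, 197, 22, 20) [217.5 206.2] [20.3 26.7] [0.4503 0.0978 0.07  ]
jar top 165 (176, 142, 59, 58) [205.  170.1] [ 54.3 108.2] [0.6255 0.1638 0.169 ]
jar top 185 (177, 142, 58, 58) [206.6 169.9] [
[... 157 characters left out ...]
9] [15.1 22.6] [0.6503 0.1806 0.169 ]
jar side 185 (277, 115, 22, 15) [287.7 121.9] [14.4 22.1] [0.6501 0.1804 0.169 ]
jar side 205 (277, 115, 22, 15) [287.7 121.9] [13.9 21.4] [0.65   0.1804 0.169 ]
dish top 165 (397, 244, 43, 43) [418.  265.3] [41.5 43.8] [ 0.4559 -0.265   0.03  ]
dish top 185 (397, 244, 43, 43) [418.  265.2] [41.3 43.3] [ 0.456  -0.2651  0.03  ]
dish top 205 (397, 245, 42, 42) [418.  265.3] [40.7 42.8] [ 0.4558 -0.2649  0.03  ]
tub top 165 (313, 249, 37, 37) [330.7 266.9] [35.  36.3] [ 0.4499 -0.0797  0.06  ]
tub top 185 (314, 249, 36, 37) [331.4 267.4] [31.3 40.3] [ 0.4491 -0.081   0.06  ]
tub top 205 (314, 249, 36, 37) [331.6 266.6] [30.2 41. ] [ 0.4506 -0.0814  0.06  ]
```

View pics/crop2.png

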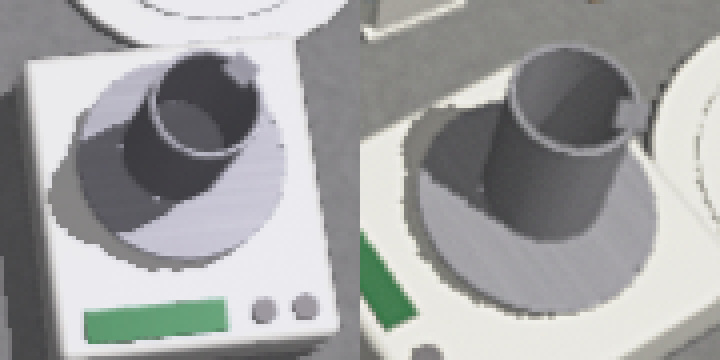

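View pics/crop3.png

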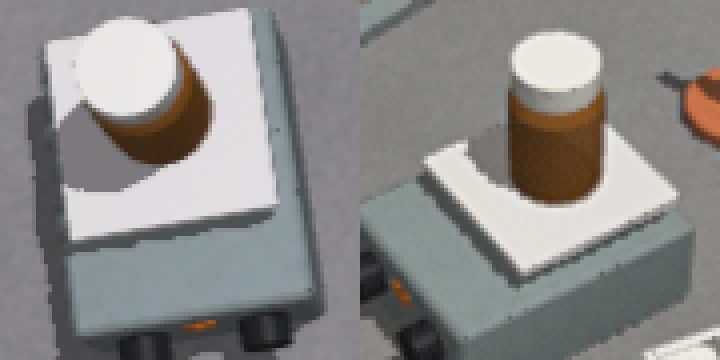

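```bash
python3 - <<'E'
from h import *
from scipy.spatial.transform import Rotation as Ro
o=robot.get_obs();print(Ro.from_quat(o["tool_rot"]).as_matrix().round(4))
R=Ro.from_quat(o["tool_rot"])
for z in ([1,0,0],[-1,0,0],[0,1,0],[0,-1,0]):
    y=[0,0,-1];x=np.cross(y,z);T=Ro.from_matrix(np.c_[x,y,z])
    print(z,(R.inv()*T).as_rotvec()/np.pi, o["q"][[0,5]])
I={n:cv2.imread(f"pics/{n}0.png") for n in P}
print("pot",two((164.4,267.8),(193.1,156.7)),"twin",two((242.6,265.2),(216.7,205.8)))
# cap: circle fit from hand-read crop3 edge extremes (x 75..175, y 17..117)/4 + (165,140)
b,e=comp("side",I["side"],(288,125),185);print(b,e)
# cork ring
for n in P:
  hsv=cv2.cvtColor(I[n],cv2.COLOR_BGR2HSV);m=cv2.inRange(hsv,(5,90,80),(20,220,230))
  k,l,st,ce=cv2.connectedComponentsWithStats(m)
  j=[i for i in range(k) if np.hypot(*(ce[i]-{"top":(183,264),"side":(204,181)}[n]))<4 and st[i,4]>500][0]
  c=cv2.findContours((l==j).astype(np.uint8),cv2.RETR_EXTERNAL,cv2.CHAIN_APPROX_NONE)[0][0][:,0].astype(float)
  X=np.array([plane(n,p,.008)[:2] for p in c])
  # keep outer points: robust circle r=.05
  from scipy.optimize import least_squares
  f=least_squares(lambda q:np.hypot(*(X-q).T)-.05,[.457,.24],loss="soft_l1",f_scale=.001);print("cork",n,f.x)
E
```

```text
[[ 9.219e-01 -1.000e-03  3.874e-01]
 [-3.874e-01 -1.600e-03  9.219e-01]
 [-3.000e-04 -1.000e+00 -1.900e-03]]
[1, 0, 0] [5.90669377e-04 3.73374531e-01 2.64665088e-04] [ 0.99447266 -0.17850792]
[-1, 0, 0] [ 2.95154568e-04 -6.26625128e-01 -6.58714626e-04] [ 0.99447266 -0.17850792]
[0, 1, 0] [ 0.00057451 -0.12662531 -0.00021897] [ 0.99447266 -0.17850792]
[0, -1, 0] [3.04429728e-04 8.73374292e-01 7.98729486e-04] [ 0.99447266 -0.17850792]
pot (array([0.44443022, 0.26003658, 0.07617179]), np.float64(0.0031546809728419827)) twin (array([0.45082759, 0.1009222 , 0.0684158 ]), np.float64(0.0029964575493703427))
(277, 115, 22, 15) ((287.70245361328125, 121.9190673828125), (14.39345932006836, 22.135173797607422), 92.33403778076172)
cork top [0.45510685 0.25468373]
cork side [0.45262738 0.25005909]
```

Request:
{"name": "play_rows", "arguments": {
  "series": [
    [1,0,0,0,0,-0.0317,0],
    [1,0,0,0,0,-0.0317,0],
    [1,0,0,0,0,-0.0317,0],
    [1,0,0,0,0,-0.0317,0],
    [1,0,0,0,0,0,0]
  ],
  "grip_force": 15
}}

```text
time: 0.52
position: [0.2419, 0.5759, 0.247]
tool_rot: [0.707, 0.001, -0.001, -0.707]
ft_force: [0.1, 0.4, 0.3]
grip_width: 0.087
```

Request:
{"name": "play_rows", "arguments": {
  "series": [
    [1,0.18,0,-0.28,0,0,0],
    [1,0.2,0.04,-0.32,0,0,0],
    [1,0.2,0.05,-0.32,0,0,0],
    [1,0.2,0.05,-0.32,0,0,0],
    [1,0.2,0.05,-0.32,0,0,0],
    [1,0.2,0.05,-0.32,0,0,0],
    [1,0.2,0.05,-0.32,0,0,0],
    [1,0.2,0.05,-0.32,0,0,0],
    [1,0.2,0.05,-0.32,0,0,0],
    [1,0.2,0.05,-0.32,0,0,0],
    [1,0.04,0,-0.03,0,0,0],
    [1,0,0,0,0,0,0]
  ]
}}

```text
time: 1.52
position: [0.4458, 0.2555, 0.2032]
tool_rot: [0.707, -0.002, 0.002, -0.707]
ft_force: [-0.6, 0.2, 0.2]
grip_width: 0.087
```

Request:
{"name": "play_rows", "arguments": {
  "series": [
    [1,-0.01,0.3,0.035,0,0,0],
    [1,0,0.35,0,0,0,0],
    [1,0,0.3,0,0,0,0],
    [1,0,0.18,0,0,0,0],
    [1,0,0,0,0,0,0]
  ]
}}

```text
time: 1.93
position: [0.4398, 0.2613, 0.0873]
tool_rot: [0.708, -0.003, -0.003, -0.706]
ft_force: [-0.7, -0.3, -0.3]
grip_width: 0.087
```

```bash
python3 - <<'E'
from h import *
t=eyes.camera("top")[:,:,::-1];s=eyes.camera("side")[:,:,::-1]
def cr(im,u,v,w,k): return cv2.resize(im[v-w:v+w,u-w:u+w],None,fx=k,fy=k,interpolation=cv2.INTER_NEAREST)
cv2.imwrite("pics/g1.png",np.hstack([cr(t,165,262,50,4),cr(s,193,165,50,4)]))
E
```

```text
(no output)
```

View pics/g1.png

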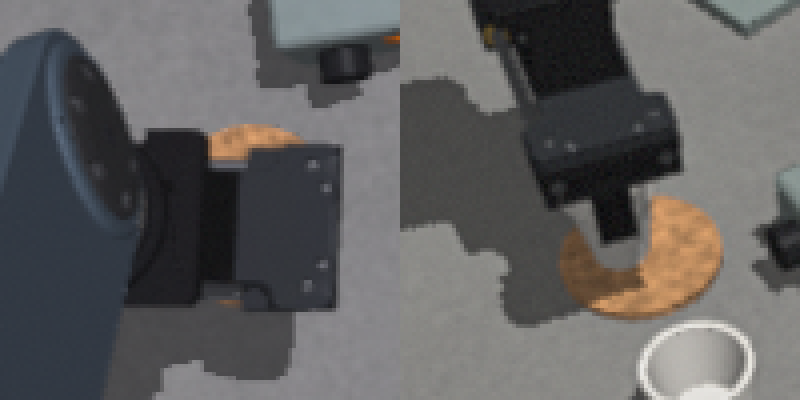

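Request:
{"name": "play_rows", "arguments": {
  "series": [
    [1,0,0,0,0,0,0]
  ]
}}

```text
time: 2.12
position: [0.4437, 0.2619, 0.0917]
tool_rot: [-0.707, -0.001, -0.0, 0.707]
ft_force: [0.8, 0.1, 0.6]
grip_width: 0.0871
```

Request:
{"name": "play_rows", "arguments": {
  "series": [
    [1,0,0.015,-0.025,0,0,0],
    [0.5,0,0,0,0,0,0],
    [0.5,0,0,0,0,0,0],
    [0.5,0,0,0,0,0,0],
    [0.5,0,0,0,0,0,0],
    [0.5,0,0,0,0,0,0],
    [0.5,0,0,0,0,0,0],
    [0.5,0,0,0,0,0,0]
  ],
  "grip_force": 20
}}

```text
time: 2.78
position: [0.4435, 0.2583, 0.0893]
tool_rot: [-0.707, -0.0, 0.0, 0.707]
ft_force: [-0.0, 0.5, 2.4]
grip_width: 0.0603
```

Request:
{"name": "play_rows", "arguments": {
  "series": [
    [0.5,0,-0.1,0,0,0,0],
    [0.5,0,-0.25,0,0,0,0],
    [0.5,0,-0.3,0,0,0,0],
    [0.5,0,-0.3,0,0,0,0],
    [0.5,0,-0.15,0,0,0,0],
    [0.5,0,0,0,0,0,0],
    [0.5,0,0,0,0,0,0]
  ]
}}

```text
time: 3.37
position: [0.4434, 0.2584, 0.1998]
tool_rot: [-0.707, -0.001, -0.0, 0.707]
ft_force: [-0.2, -0.4, -1.0]
grip_width: 0.0612
```

```bash
python3 - <<'E'
from h import *
t=eyes.camera("top")[:,:,::-1];s=eyes.camera("side")[:,:,::-1]
def cr(im,u,v,w,k): return cv2.resize(im[v-w:v+w,u-w:u+w],None,fx=k,fy=k,interpolation=cv2.INTER_NEAREST)
cv2.imwrite("pics/g2.png",np.hstack([cr(t,165,262,50,4),cr(s,193,145,50,4)]))
cv2.imwrite("pics/g2s.png",s)
E
```

```text
(no output)
```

View pics/g2.png

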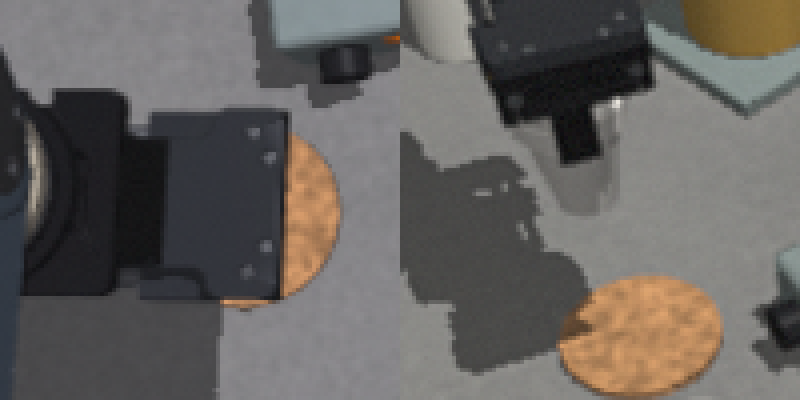

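Request:
{"name": "play_rows", "arguments": {
  "series": [
    [0.5,0.01,0,-0.2,0,0,0],
    [0.5,0.015,0,-0.32,0,0,0],
    [0.5,0.015,0,-0.35,0,0,0],
    [0.5,0.015,0,-0.35,0,0,0],
    [0.5,0.01,0,-0.26,0,0,0],
    [0.5,0,0,-0.1,0,0,0],
    [0.5,0,0,0,0,0,0],
    [0.5,0,0,0,0,0,0]
  ]
}}

```text
time: 4.13
position: [0.4493, 0.1004, 0.1981]
tool_rot: [-0.707, 0.001, 0.0, 0.707]
ft_force: [0.1, 1.4, -1.5]
grip_width: 0.061
```

```bash
python3 - <<'E'
from h import *
s=eyes.camera("side")[:,:,::-1]
def cr(im,u,v,w,k): return cv2.resize(im[v-w:v+w,u-w:u+w],None,fx=k,fy=k,interpolation=cv2.INTER_NEAREST)
cv2.imwrite("pics/g3.png",cr(s,217,180,50,6))
E
```

```text
(no output)
```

View pics/g3.png

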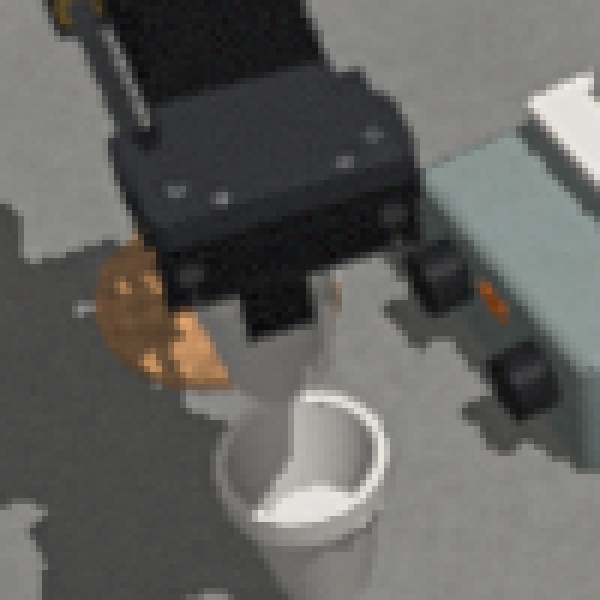

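```bash
python3 - <<'E'
from h import *
for z in (.07,.1165,.187): print((proj("side",[.449,.0995,z])-[167,130])*6)
print((proj("side",[[.466,.0995,.1165],[.432,.0995,.1165],[.449,.0825,.1165],[.449,.1165,.1165]])-[167,130])*6)
E
```

```text
[[297.96372986 455.18279329]]
[[279.12453276 367.9362836 ]]
[[247.22283654 220.19582346]]
[[326.84469737 352.92089204]
 [230.92728636 383.10179135]
 [294.14293524 402.49398568]
 [264.45475667 334.18077915]]
```

Request:
{"name": "play_rows", "arguments": {
  "series": [
    [0.5,0,0.15,0,0,0,0],
    [0.5,0,0.2,0,0,0,0],
    [0.5,0,0.15,0,0,0,0],
    [0.5,0,0.1,0,0,0,0],
    [0.5,0,0.1,0,0,0,0],
    [0.5,0,0.08,0,0,0,0],
    [0.5,0,0,0,0,0,0],
    [0.5,0,0,0,0,0,0]
  ]
}}

```text
time: 4.85
position: [0.4495, 0.1012, 0.1207]
tool_rot: [-0.707, -0.0, 0.001, 0.707]
ft_force: [0.6, -0.2, -1.0]
grip_width: 0.0606
```

```bash
python3 - <<'E'
from h import *
s=eyes.camera("side")[:,:,::-1]
def cr(im,u,v,w,k): return cv2.resize(im[v-w:v+w,u-w:u+w],None,fx=k,fy=k,interpolation=cv2.INTER_NEAREST)
cv2.imwrite("pics/g4.png",cr(s,217,200,40,7))
print(robot.get_obs()["ft_force"],robot.get_obs()["position"])
E
```

```text
[-0.84241706 -0.09143823 -2.00196743] [0.44993359 0.100996   0.12112549]
```

View pics/g4.png

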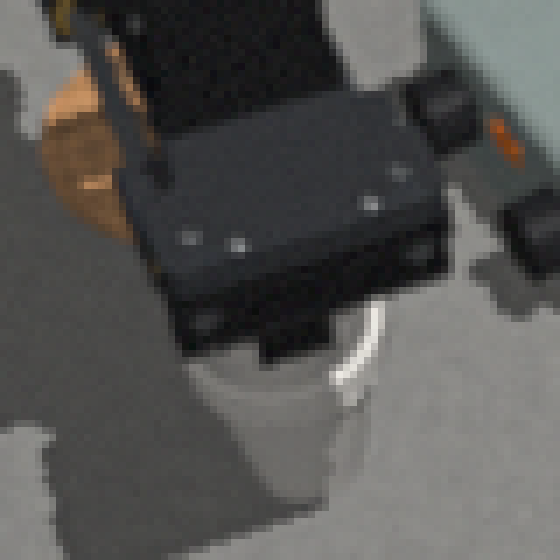

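Entered without contact. Continue down gently.

Request:
{"name": "play_rows", "arguments": {
  "series": [
    [0.5,0,0.04,0,0,0,0],
    [0.5,0,0.03,0,0,0,0],
    [0.5,0,0.02,0,0,0,0],
    [0.5,0,0,0,0,0,0]
  ]
}}

```text
time: 5.23
position: [0.4497, 0.1003, 0.1119]
tool_rot: [-0.707, 0.0, 0.0, 0.707]
ft_force: [-0.6, 1.1, -1.2]
grip_width: 0.0607
```

Request:
{"name": "play_rows", "arguments": {
  "series": [
    [0.5,0,0.015,0,0,0,0],
    [0.5,0,0.015,0,0,0,0],
    [0.5,0,0,0,0,0,0]
  ]
}}

```text
time: 5.48
position: [0.4501, 0.1002, 0.1093]
tool_rot: [0.707, 0.0, 0.0, -0.707]
ft_force: [-0.8, -0.6, 1.6]
grip_width: 0.0606
```

Contact is just starting (about +1.6 N). Release gently.

Request:
{"name": "play_rows", "arguments": {
  "series": [
    [0.75,0,0,0,0,0,0],
    [0.8,0,0,0,0,0,0],
    [0.9,0,0,0,0,0,0],
    [0.95,0,0,0,0,0,0],
    [0.95,0,0,0,0,0,0],
    [0.95,0,0,0,0,0,0]
  ]
}}

```text
time: 5.98
position: [0.4498, 0.1003, 0.109]
tool_rot: [0.707, 0.0, -0.0, -0.707]
ft_force: [1.0, 1.1, 0.6]
grip_width: 0.0813
```

Request:
{"name": "play_rows", "arguments": {
  "series": [
    [1,0,-0.1,0,0,0,0],
    [1,0,-0.3,0,0,0,0],
    [1,0,-0.38,0,0,0,0],
    [1,0,-0.38,0,0,0,0],
    [1,0,-0.38,0,0,0,0],
    [1,0,-0.1,-0.3,0,0,0],
    [1,0,0,-0.38,0,0,0],
    [1,0,0,-0.38,0,0,0],
    [1,0,0,-0.38,0,0,0],
    [1,0,0,-0.2,0,0,0],
    [1,0,0,0,0,0,0]
  ]
}}

```text
time: 6.9
position: [0.4506, -0.0675, 0.2732]
tool_rot: [0.708, -0.001, 0.002, -0.706]
ft_force: [0.5, 0.3, -0.2]
grip_width: 0.0872
```

```bash
python3 - <<'E'
from h import *
for n in P:
    im=eyes.camera(n)[:,:,::-1]; cv2.imwrite(f"pics/{n}1.png",im)
E
```

```text
(no output)
```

View pics/top1.png

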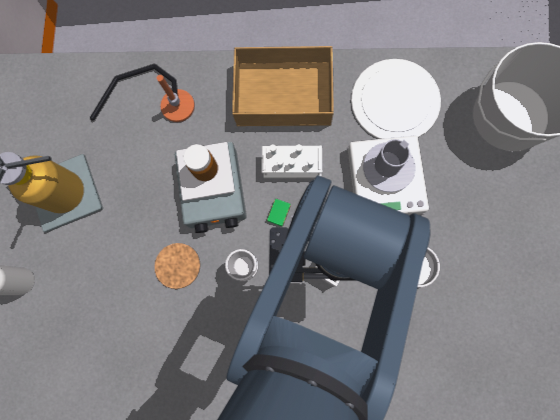

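View pics/side1.png

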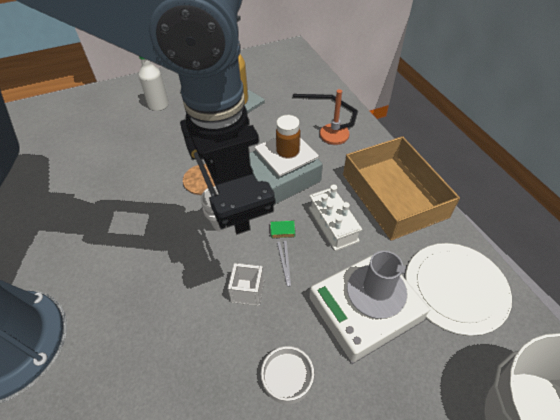

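```bash
cat >> h.py <<'E'
def circ(n,im,xy,r,z,win=.02,tol=.0012):
    """edge points on plane z, vote for centre of circle with known radius, refine"""
    e=cv2.Canny(cv2.cvtColor(im,cv2.COLOR_BGR2GRAY),40,100)
    u0=proj(n,[[xy[0],xy[1],z]])[0].astype(int);w=60
    ys,xs=np.nonzero(e);k=(abs(xs-u0[0])<w)&(abs(ys-u0[1])<w)
    X=np.array([plane(n,p,z)[:2] for p in zip(xs[k],ys[k])])
    best=(-1,)
    for a in np.arange(-win,win+1e-9,.001):
        for b in np.arange(-win,win+1e-9,.001):
            d=X-[xy[0]+a,xy[1]+b]; i=abs(np.hypot(*d.T)-r)<tol
            s=len(np.unique((np.arctan2(*d[i].T)/np.pi*24).astype(int)))
            if s>best[0]: best=(s,d[i]+[xy[0]+a,xy[1]+b],(xy[0]+a,xy[1]+b))
    from scipy.optimize import least_squares
    f=least_squares(lambda q:np.hypot(*(best[1]-q[:2]).T)-r,best[2],loss="soft_l1",f_scale=.001).x
    return np.round(f,4),best[0]
E
python3 - <<'E'
from h import *
I={(n,k):cv2.imread(f"pics/{n}{k}.png") for n in P for k in(0,1)}
for nm,k,xy,r,z in [("cork",1,(.455,.238),.05,.008),("nest",1,(.45,.1),.031,.098),("pan",0,(.65,-.2),.055,.065),("beaker",0,(.65,-.2),.028,.145),("jarcap",0,(.651,.181),.025,.169),("potcal",0,(.445,.259),.031,.078),("twincal",0,(.45,.1),.031,.07)]:
  for n in P:
    if nm=="pan" : xy=plane(n,{"top":(389.4,166.5),"side":(377.7,291)}[n],z)[:2]
    if nm=="beaker": xy=plane(n,{"top":(395.7,153),"side":(386.7,264.7)}[n],z)[:2];
    if nm in("pan","beaker"): print("hand",np.round(xy,4))
    try: print(nm,n,circ(n,I[n,k],xy,r,z))
    except Exception as ex: print(nm,n,ex)
print("plate top",plane("top",(205,171),.085),"side",plane("side",(286.9,151.4),.085))
b=lambda pts,n,o:[np.round(plane(n,(p[0]/4+o[0],p[1]/4+o[1]),.085)[:2],4) for p in pts]
print(b([(47,40),(247,8),(277,207),(68,240)],"top",(165,140)))
print(b([(65,160),(165,268),(318,195)],"side",(239,107)))
E
```

```text
cork top (array([0.4551, 0.2502]), 39)
cork side (array([0.4541, 0.2542]), 25)
nest top (array([0.4523, 0.1012]), 41)
nest side (array([0.4461, 0.0837]), 23)
hand [ 0.6614 -0.2061]
pan top (array([ 0.6625, -0.2051]), 39)
hand [ 0.6585 -0.2096]
pan side (array([ 0.6587, -0.2058]), 40)
hand [ 0.6651 -0.2022]
beaker top (array([ 0.6701, -0.199 ]), 33)
hand [ 0.6637 -0.2042]
beaker side (array([ 0.6629, -0.2063]), 31)
jarcap top (array([0.653 , 0.1829]), 40)
jarcap side (array([0.65  , 0.1811]), 40)
potcal top (array([0.4459, 0.26  ]), 47)
potcal side (array([0.4431, 0.2581]), 38)
twincal top (array([0.4522, 0.1012]), 47)
twincal side (array([0.4491, 0.1   ]), 47)
plate top [0.64760266 0.18226926 0.085     ] side [0.64709736 0.17885513 0.085     ]
[array([0.694 , 0.2444]), array([0.7111, 0.1382]), array([0.6028, 0.1195]), array([0.5855, 0.228 ])]
[array([0.5849, 0.223 ]), array([0.6043, 0.1178]), array([0.7079, 0.1359])]
```

Request:
{"name": "play_rows", "arguments": {
  "series": [
    [1,0.18,0,-0.12,0,0,0],
    [1,0.31,0,-0.2,0,0,0],
    [1,0.31,0,-0.2,0,0,0],
    [1,0.31,0,-0.2,0,0,0],
    [1,0.31,0,-0.2,0,0,0],
    [1,0.31,0,-0.2,0,0,0],
    [1,0.31,0.2,-0.18,0,0,0],
    [1,0.1,0.3,-0.06,0,0,0],
    [1,0,0.1,0,0,0,0],
    [1,0,0,0,0,0,0],
    [1,0,0,0,0,0,0]
  ]
}}

```text
time: 7.92
position: [0.6628, -0.1972, 0.2121]
tool_rot: [-0.706, 0.0, 0.002, 0.708]
ft_force: [-0.7, 0.0, -0.1]
grip_width: 0.0871
```

Request:
{"name": "play_rows", "arguments": {
  "series": [
    [1,0.02,0.1,-0.06,0,0,0],
    [1,0,0.25,0,0,0,0],
    [1,0,0.3,0,0,0,0],
    [1,0,0.22,0,0,0,0],
    [1,0,0.1,0,0,0,0],
    [1,0,0,0,0,0,0],
    [1,0,0,0,0,0,0]
  ]
}}

```text
time: 8.5
position: [0.6665, -0.2057, 0.1172]
tool_rot: [0.707, 0.001, 0.0, -0.707]
ft_force: [0.0, -0.1, 0.2]
grip_width: 0.0874
```

```bash
python3 - <<'E'
from h import *
s=eyes.camera("side")[:,:,::-1]
def cr(im,u,v,w,k): return cv2.resize(im[v-w:v+w,u-w:u+w],None,fx=k,fy=k,interpolation=cv2.INTER_NEAREST)
cv2.imwrite("pics/g5.png",cr(s,380,270,70,4))
o=robot.get_obs();print(o["ft_force"],o["position"])
E
```

```text
[0.33654639 0.16263288 0.8966823 ] [ 0.66713568 -0.20604147  0.11809833]
```

View pics/g5.png

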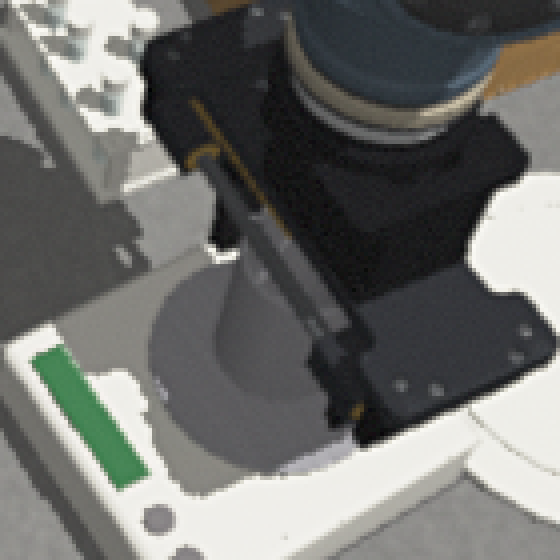

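Request:
{"name": "play_rows", "arguments": {
  "series": [
    [0.5,0,0.01,0,0,0,0],
    [0.5,0,0,0,0,0,0],
    [0.5,0,0,0,0,0,0],
    [0.5,0,0,0,0,0,0],
    [0.5,0,0,0,0,0,0],
    [0.5,0,0,0,0,0,0],
    [0.5,0,0,0,0,0,0],
    [0.5,0,0,0,0,0,0]
  ],
  "grip_force": 25
}}

```text
time: 9.22
position: [0.6662, -0.2053, 0.1154]
tool_rot: [-0.707, -0.0, 0.0, 0.707]
ft_force: [-1.3, 1.2, 2.9]
grip_width: 0.0561
```

Request:
{"name": "play_rows", "arguments": {
  "series": [
    [0.5,0,-0.05,0,0,0,0],
    [0.5,0,-0.2,0,0,0,0],
    [0.5,0,-0.2,0,0,0,0],
    [0.5,0,-0.1,0,0,0,0],
    [0.5,0,0,0,0,0,0],
    [0.5,0,0,0,0,0,0]
  ]
}}

```text
time: 9.72
position: [0.6661, -0.2058, 0.1703]
tool_rot: [0.707, 0.0, 0.0, -0.707]
ft_force: [-0.8, -0.4, -1.5]
grip_width: 0.0559
```

```bash
python3 - <<'E'
from h import *
s=eyes.camera("side")[:,:,::-1]
def cr(im,u,v,w,k): return cv2.resize(im[v-w:v+w,u-w:u+w],None,fx=k,fy=k,interpolation=cv2.INTER_NEAREST)
cv2.imwrite("pics/g6.png",cr(s,380,260,70,4))
o=robot.get_obs();print(o["ft_force"],o["position"],o["grip_width"])
E
```

```text
[-0.99478264  0.64261537 -1.56557687] [ 0.6653923  -0.20539384  0.16926911] 0.055982389747417725
```

View pics/g6.png

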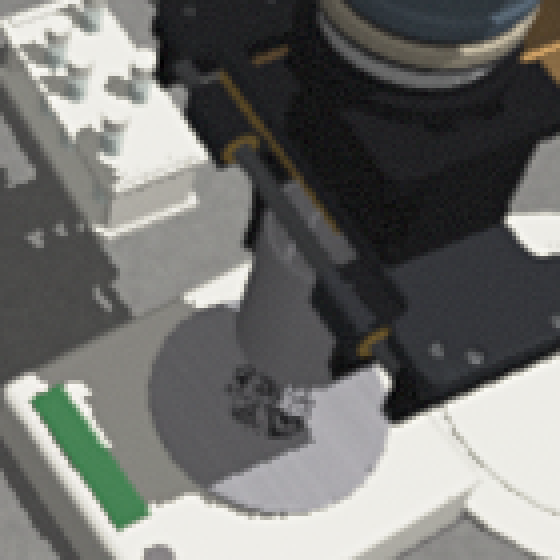

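Request:
{"name": "play_rows", "arguments": {
  "series": [
    [0.5,0,-0.2,0,0,0,0],
    [0.5,0,-0.35,0.05,0,0,0],
    [0.5,-0.08,-0.25,0.15,0,0,0],
    [0.5,-0.14,0,0.3,0,0,0],
    [0.5,-0.16,0,0.34,0,0,0],
    [0.5,-0.16,0,0.34,0,0,0],
    [0.5,-0.16,0,0.34,0,0,0],
    [0.5,-0.16,0,0.34,0,0,0],
    [0.5,-0.16,0,0.34,0,0,0],
    [0.5,-0.16,0,0.34,0,0,0],
    [0.5,-0.16,0,0.34,0,0,0],
    [0.5,-0.16,0,0.34,0,0,0]
  ]
}}

```text
time: 10.77
position: [0.5139, 0.1177, 0.2487]
tool_rot: [0.707, -0.001, -0.001, -0.707]
ft_force: [0.8, 0.9, -1.9]
grip_width: 0.0557
```

Request:
{"name": "play_rows", "arguments": {
  "series": [
    [0.5,-0.16,0,0.34,0,0,0],
    [0.5,-0.16,0,0.34,0,0,0],
    [0.5,-0.16,0,0.34,0,0,0],
    [0.5,-0.13,0,0.2,0,0,0],
    [0.5,0,0,0,0,0,0],
    [0.5,0,0,0,0,0,0]
  ]
}}

```text
time: 11.27
position: [0.4532, 0.239, 0.2489]
tool_rot: [0.708, 0.001, -0.002, -0.707]
ft_force: [0.4, -0.4, -2.0]
grip_width: 0.0558
```

Request:
{"name": "play_rows", "arguments": {
  "series": [
    [0.5,0.02,0.15,0.11,0,0,0],
    [0.5,0,0.35,0,0,0,0],
    [0.5,0,0.4,0,0,0,0],
    [0.5,0,0.4,0,0,0,0],
    [0.5,0,0.3,0,0,0,0],
    [0.5,0,0.15,0,0,0,0],
    [0.5,0,0.08,0,0,0,0],
    [0.5,0,0,0,0,0,0],
    [0.5,0,0,0,0,0,0]
  ]
}}

```text
time: 12.02
position: [0.4576, 0.2487, 0.067]
tool_rot: [0.707, -0.0, 0.0, -0.707]
ft_force: [-0.7, -0.0, -1.2]
grip_width: 0.0556
```

Request:
{"name": "play_rows", "arguments": {
  "series": [
    [0.5,0,0.04,0,0,0,0],
    [0.5,0,0.025,0,0,0,0],
    [0.5,0,0.015,0,0,0,0],
    [0.5,0,0,0,0,0,0]
  ]
}}

```text
time: 12.35
position: [0.457, 0.2494, 0.0596]
tool_rot: [-0.707, -0.001, -0.0, 0.707]
ft_force: [-0.7, -0.4, -0.9]
grip_width: 0.056
```

```bash
python3 - <<'E'
from h import *
s=eyes.camera("side")[:,:,::-1]
def cr(im,u,v,w,k): return cv2.resize(im[v-w:v+w,u-w:u+w],None,fx=k,fy=k,interpolation=cv2.INTER_NEAREST)
cv2.imwrite("pics/g7.png",cr(s,205,175,60,5))
o=robot.get_obs();print(o["ft_force"],o["position"],o["grip_width"])
E
```

```text
[-0.18865805  0.25567566 -1.67429411] [0.4569171  0.24942304 0.05951922] 0.055897847515838296
```

View pics/g7.png

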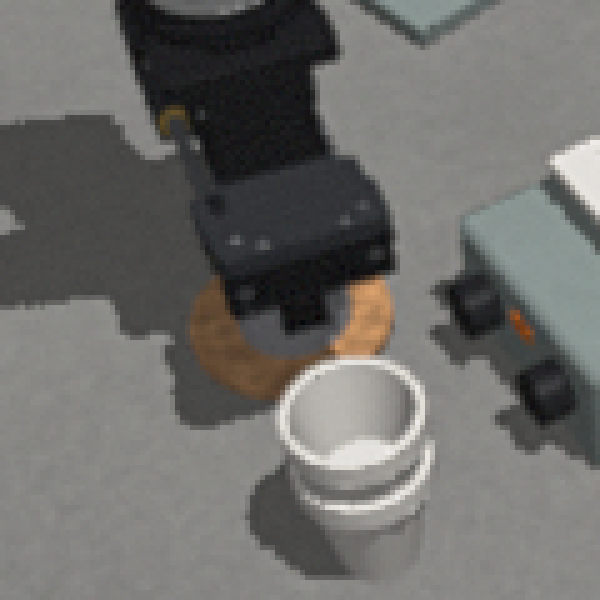

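Request:
{"name": "play_rows", "arguments": {
  "series": [
    [0.5,0,0.012,0,0,0,0],
    [0.5,0,0,0,0,0,0],
    [0.5,0,0,0,0,0,0]
  ]
}}

```text
time: 12.65
position: [0.4571, 0.2495, 0.0584]
tool_rot: [-0.707, -0.001, -0.0, 0.707]
ft_force: [0.6, -0.2, 3.5]
grip_width: 0.0558
```

Contact (+5 N change); release and rise.

Request:
{"name": "play_rows", "arguments": {
  "series": [
    [0.7,0,0,0,0,0,0],
    [0.8,0,0,0,0,0,0],
    [0.95,0,0,0,0,0,0],
    [1,0,0,0,0,0,0],
    [1,0,0,0,0,0,0],
    [1,0,0,0,0,0,0]
  ]
}}

```text
time: 13.15
position: [0.4567, 0.2493, 0.0577]
tool_rot: [0.707, 0.0, -0.0, -0.707]
ft_force: [-0.5, 0.5, 0.1]
grip_width: 0.0837
```

Request:
{"name": "play_rows", "arguments": {
  "series": [
    [1,0,-0.1,0,0,0,0],
    [1,0,-0.3,0,0,0,0],
    [1,0,-0.4,0,0,0,0],
    [1,0,-0.4,0,0,0,0],
    [1,0,-0.4,0,0,0,0],
    [1,0,-0.3,0,0,0,0],
    [1,0.1,-0.1,-0.1,0,0,0],
    [1,0.3,0,-0.1,0,0,0],
    [1,0.38,0,-0.13,0,0,0],
    [1,0.38,0,-0.13,0,0,0],
    [1,0.38,0,-0.13,0,0,0],
    [1,0.3,0,-0.08,0,0,0]
  ]
}}

```text
time: 14.15
position: [0.6433, 0.1808, 0.2588]
tool_rot: [0.707, 0.001, 0.001, -0.707]
ft_force: [0.3, -0.7, -0.5]
grip_width: 0.0866
```

Request:
{"name": "play_rows", "arguments": {
  "series": [
    [1,0.1,0,0,0,0,0],
    [1,0,0,0,0,0,0],
    [1,0,0,0,0,0,0]
  ]
}}

```text
time: 14.4
position: [0.6502, 0.1822, 0.2577]
tool_rot: [-0.707, 0.001, 0.001, 0.707]
ft_force: [-0.1, 0.1, 0.1]
grip_width: 0.0871
```

```bash
python3 - <<'E'
from h import *
for n in P:
    im=eyes.camera(n)[:,:,::-1]; cv2.imwrite(f"pics/{n}2.png",im)
print(robot.get_obs()["position"])
E
```

```text
[0.64905731 0.18285628 0.25790345]
```

View pics/top2.png

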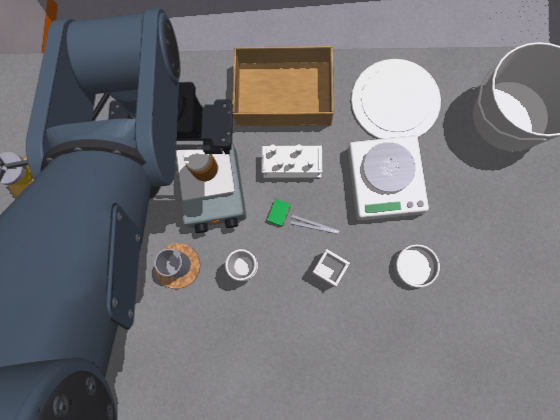

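View pics/side2.png

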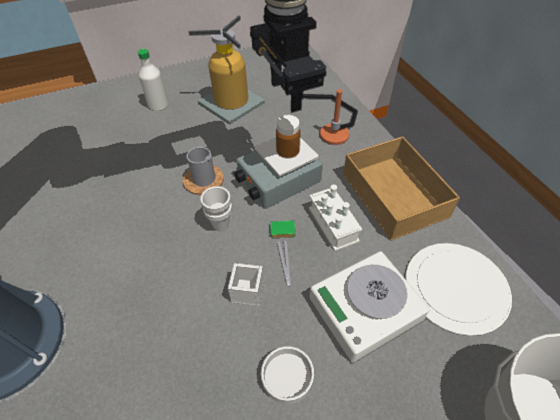

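Request:
{"name": "play_rows", "arguments": {
  "series": [
    [1,0.015,0.2,0,0,0,0],
    [1,0,0.35,0,0,0,0],
    [1,0,0.3,0,0,0,0],
    [1,0,0.25,0,0,0,0],
    [1,0,0.12,0,0,0,0],
    [1,0,0,0,0,0,0],
    [1,0,0,0,0,0,0]
  ]
}}

```text
time: 15.08
position: [0.6518, 0.1829, 0.1363]
tool_rot: [0.707, 0.0, -0.001, -0.707]
ft_force: [0.8, 0.9, -0.4]
grip_width: 0.0868
```

```bash
python3 - <<'E'
from h import *
for n in P:
    im=cv2.imread(f"pics/{n}2.png")
    print("pan",n,circ(n,im,(.66,-.2055),.055,.065))
    print("beaker",n,circ(n,im,(.456,.2493),.028,.088,win=.008))
s=eyes.camera("side")[:,:,::-1]
def cr(im,u,v,w,k): return cv2.resize(im[v-w:v+w,u-w:u+w],None,fx=k,fy=k,interpolation=cv2.INTER_NEAREST)
cv2.imwrite("pics/g8.png",cr(s,290,135,60,5))
o=robot.get_obs();print(o["ft_force"],o["position"],o["grip_width"])
E
```

```text
pan top (array([ 0.662 , -0.2055]), 46)
beaker top (array([0.4599, 0.2465]), 31)
pan side (array([ 0.6589, -0.2065]), 44)
beaker side (array([0.4542, 0.2483]), 29)
[0.29434986 0.13811105 0.81713152] [0.65291035 0.18290915 0.13751387] 0.08723188197906256
```

View pics/g8.png

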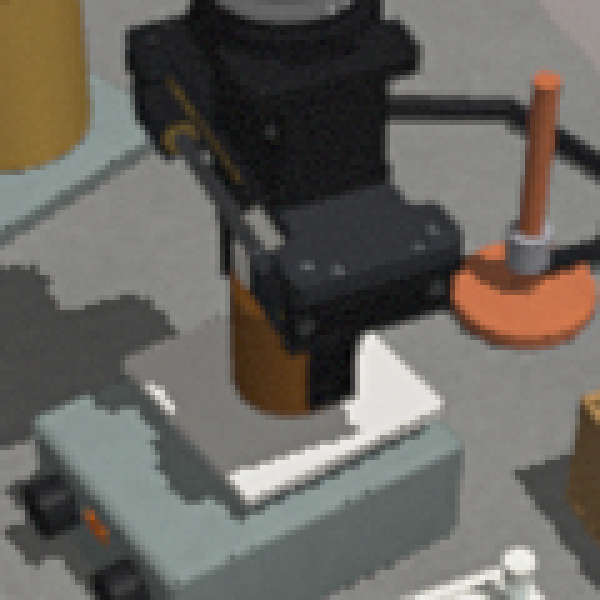

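Request:
{"name": "play_rows", "arguments": {
  "series": [
    [0.5,0,0.01,0,0,0,0],
    [0.5,0,0,0,0,0,0],
    [0.5,0,0,0,0,0,0],
    [0.5,0,0,0,0,0,0],
    [0.5,0,0,0,0,0,0],
    [0.5,0,0,0,0,0,0],
    [0.5,0,0,0,0,0,0],
    [0.5,0,0,0,0,0,0]
  ],
  "grip_force": 30
}}

```text
time: 15.8
position: [0.6525, 0.1823, 0.1352]
tool_rot: [0.707, 0.0, -0.0, -0.707]
ft_force: [-0.6, -0.5, 1.6]
grip_width: 0.0554
```

Request:
{"name": "play_rows", "arguments": {
  "series": [
    [0.5,0,-0.05,0,0,0,0],
    [0.5,0,-0.2,0,0,0,0],
    [0.5,0,-0.35,0,0,0,0],
    [0.5,0,-0.35,0,0,0,0],
    [0.5,0,-0.15,0,0,0,0],
    [0.5,0,0,0,0,0,0],
    [0.5,0,0,0,0,0,0]
  ]
}}

```text
time: 16.38
position: [0.6522, 0.1825, 0.2452]
tool_rot: [-0.707, -0.0, -0.0, 0.707]
ft_force: [-0.7, -0.3, -3.0]
grip_width: 0.055
```

```bash
python3 - <<'E'
from h import *
s=eyes.camera("side")[:,:,::-1]
def cr(im,u,v,w,k): return cv2.resize(im[v-w:v+w,u-w:u+w],None,fx=k,fy=k,interpolation=cv2.INTER_NEAREST)
cv2.imwrite("pics/g9.png",cr(s,290,115,60,5))
o=robot.get_obs();print(o["ft_force"],o["position"],o["grip_width"])
E
```

```text
[-0.65861426 -0.34989051 -3.09534037] [0.65113115 0.18233063 0.24339342] 0.05526641280848652
```

View pics/g9.png

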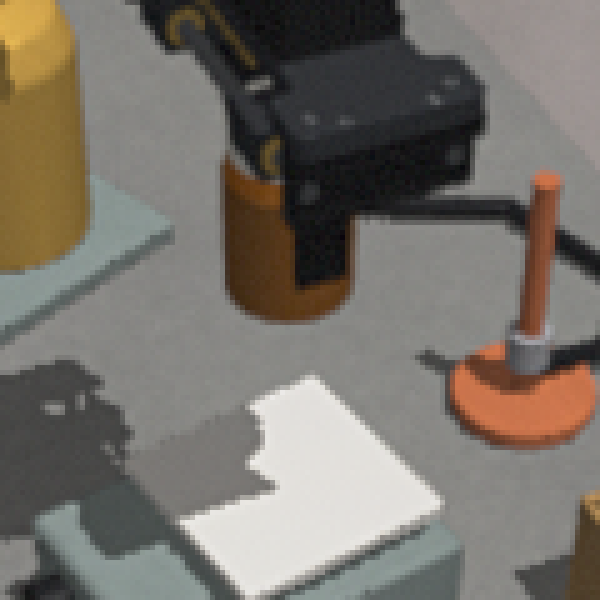

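Request:
{"name": "play_rows", "arguments": {
  "series": [
    [0.5,0,0,-0.15,0,0,0],
    [0.5,0.01,0,-0.3,0,0,0],
    [0.5,0.01,0,-0.38,0,0,0],
    [0.5,0.01,0,-0.38,0,0,0],
    [0.5,0.01,0,-0.38,0,0,0],
    [0.5,0.01,0,-0.38,0,0,0],
    [0.5,0.01,0,-0.38,0,0,0],
    [0.5,0.01,0,-0.38,0,0,0],
    [0.5,0.01,0,-0.38,0,0,0],
    [0.5,0,0,-0.38,0,0,0],
    [0.5,0,0,-0.3,0,0,0],
    [0.5,0,0,-0.1,0,0,0]
  ]
}}

```text
time: 17.43
position: [0.6587, -0.2129, 0.2419]
tool_rot: [0.708, -0.003, 0.0, -0.707]
ft_force: [0.3, 0.3, -2.5]
grip_width: 0.0556
```

Request:
{"name": "play_rows", "arguments": {
  "series": [
    [0.5,0,0,0,0,0,0],
    [0.5,0,0,0,0,0,0]
  ]
}}

```text
time: 17.6
position: [0.6592, -0.2066, 0.2427]
tool_rot: [-0.706, 0.002, 0.001, 0.708]
ft_force: [0.9, 0.9, -2.4]
grip_width: 0.0554
```

Request:
{"name": "play_rows", "arguments": {
  "series": [
    [0.5,0.015,0.2,0,0,0,0],
    [0.5,0,0.3,0,0,0,0],
    [0.5,0,0.3,0,0,0,0],
    [0.5,0,0.2,0,0,0,0],
    [0.5,0,0.1,0,0,0,0],
    [0.5,0,0.08,0,0,0,0],
    [0.5,0,0,0,0,0,0],
    [0.5,0,0,0,0,0,0]
  ]
}}

```text
time: 18.27
position: [0.6626, -0.206, 0.1275]
tool_rot: [0.707, 0.001, -0.0, -0.707]
ft_force: [-0.1, -0.4, -1.1]
grip_width: 0.0552
```

```bash
python3 - <<'E'
from h import *
s=eyes.camera("side")[:,:,::-1]
def cr(im,u,v,w,k): return cv2.resize(im[v-w:v+w,u-w:u+w],None,fx=k,fy=k,interpolation=cv2.INTER_NEAREST)
cv2.imwrite("pics/g10.png",cr(s,380,275,60,5))
o=robot.get_obs();print(o["ft_force"],o["position"],o["grip_width"])
E
```

```text
[ 1.49280369 -0.35768335 -1.47916682] [ 0.66307587 -0.20647445  0.12833753] 0.05530520481351953
```

View pics/g10.png

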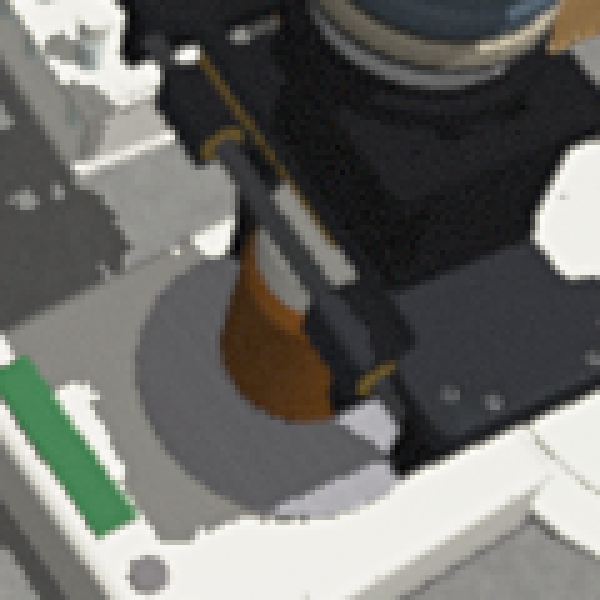

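Request:
{"name": "play_rows", "arguments": {
  "series": [
    [0.5,-0.02,0.05,0,0,0,0],
    [0.5,0,0.04,0,0,0,0],
    [0.5,0,0.02,0,0,0,0],
    [0.5,0,0,0,0,0,0]
  ]
}}

```text
time: 18.65
position: [0.6596, -0.2065, 0.1156]
tool_rot: [-0.707, 0.0, 0.0, 0.707]
ft_force: [-0.4, -0.1, -2.1]
grip_width: 0.0555
```

Request:
{"name": "play_rows", "arguments": {
  "series": [
    [0.5,0,0.01,0,0,0,0],
    [0.5,0,0,0,0,0,0],
    [0.5,0,0,0,0,0,0]
  ]
}}

```text
time: 18.9
position: [0.66, -0.2067, 0.1152]
tool_rot: [0.707, 0.0, -0.0, -0.707]
ft_force: [-2.1, -0.7, 0.5]
grip_width: 0.0555
```

Contact reached; release, rise and go back toward the cork.

Request:
{"name": "play_rows", "arguments": {
  "series": [
    [0.7,0,0,0,0,0,0],
    [0.8,0,0,0,0,0,0],
    [0.95,0,0,0,0,0,0],
    [1,0,0,0,0,0,0],
    [1,0,0,0,0,0,0],
    [1,0,0,0,0,0,0]
  ]
}}

```text
time: 19.4
position: [0.6601, -0.2066, 0.1149]
tool_rot: [0.707, 0.0, -0.0, -0.707]
ft_force: [-0.4, 0.6, -0.3]
grip_width: 0.0838
```

Request:
{"name": "play_rows", "arguments": {
  "series": [
    [1,0,-0.1,0,0,0,0],
    [1,0,-0.3,0,0,0,0],
    [1,0,-0.4,0,0,0,0],
    [1,0,-0.35,0,0,0,0],
    [1,0,-0.1,0.1,0,0,0],
    [1,-0.1,0,0.3,0,0,0],
    [1,-0.17,0,0.34,0,0,0],
    [1,-0.17,0,0.34,0,0,0],
    [1,-0.17,0,0.34,0,0,0],
    [1,-0.17,0,0.34,0,0,0],
    [1,-0.17,0,0.34,0,0,0],
    [1,-0.17,0,0.34,0,0,0]
  ]
}}

```text
time: 20.4
position: [0.5466, 0.039, 0.2403]
tool_rot: [-0.707, -0.0, -0.0, 0.707]
ft_force: [-0.2, 0.7, 0.2]
grip_width: 0.0869
```

Request:
{"name": "play_rows", "arguments": {
  "series": [
    [1,-0.17,0,0.34,0,0,0],
    [1,-0.17,0,0.34,0,0,0],
    [1,-0.17,0,0.34,0,0,0],
    [1,-0.17,0,0.34,0,0,0],
    [1,-0.17,0,0.34,0,0,0],
    [1,-0.08,0,0.3,0,0,0],
    [1,0,0,0.1,0,0,0],
    [1,0,0,0,0,0,0],
    [1,0,0,0,0,0,0]
  ]
}}

```text
time: 21.15
position: [0.4551, 0.2474, 0.2402]
tool_rot: [0.707, 0.001, -0.0, -0.707]
ft_force: [0.5, -0.6, 0.3]
grip_width: 0.0867
```

```bash
python3 - <<'E'
from h import *
for n in P:
    im=eyes.camera(n)[:,:,::-1]; cv2.imwrite(f"pics/{n}3.png",im)
    print(n,"jar",circ(n,im,(.66,-.206),.025,.149,win=.01),"pan",circ(n,im,(.66,-.206),.055,.065,win=.008))
print(robot.get_obs()["position"])
E
```

```text
top jar (array([ 0.6604, -0.2061]), 29) pan (array([ 0.6619, -0.2057]), 41)
side jar (array([ 0.6572, -0.2068]), 39) pan (array([ 0.659 , -0.2067]), 37)
[0.45533805 0.2462107  0.23988343]
```

View pics/side3.png

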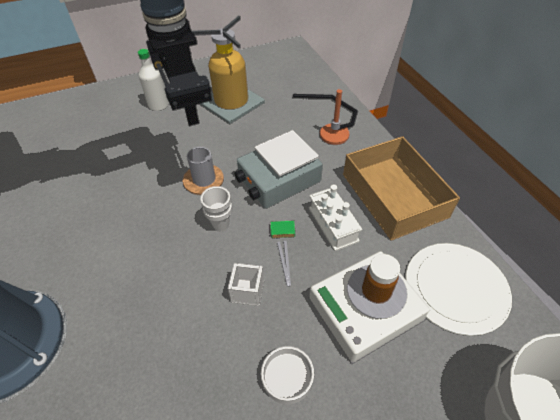

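View pics/top3.png

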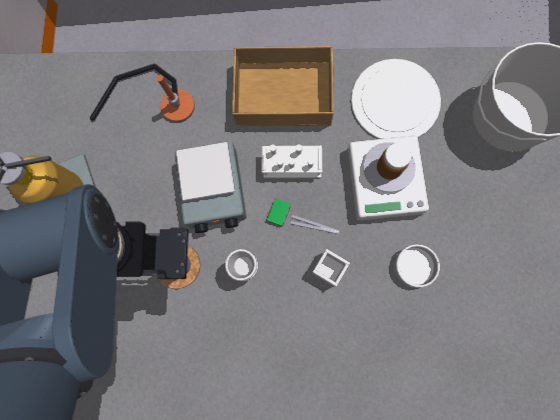

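Request:
{"name": "play_rows", "arguments": {
  "series": [
    [1,0.015,0.2,0.025,0,0,0],
    [1,0,0.4,0,0,0,0],
    [1,0,0.4,0,0,0,0],
    [1,0,0.4,0,0,0,0],
    [1,0,0.25,0,0,0,0],
    [1,0,0.15,0,0,0,0],
    [1,0,0,0,0,0,0],
    [1,0,0,0,0,0,0]
  ]
}}

```text
time: 21.92
position: [0.4566, 0.2484, 0.0592]
tool_rot: [0.707, -0.001, -0.0, -0.707]
ft_force: [0.5, -0.1, -0.1]
grip_width: 0.0871
```

```bash
python3 - <<'E'
from h import *
for n,seed in (("top",(205,171)),("side",(287,152))):
    im=cv2.imread(f"pics/{n}3.png");m=cv2.inRange(im.min(axis=2),190,255)
    l=cv2.connectedComponents(m)[1];c=cv2.findContours((l==l[seed[1],seed[0]]).astype(np.uint8),0,cv2.CHAIN_APPROX_NONE)[0]
    c=max(c,key=len)[:,0]
    X=np.array([plane(n,p,.085)[:2] for p in c]).astype(np.float32)
    r=cv2.minAreaRect(X*1000);print(n,r,X.min(0),X.max(0))
E
```

```text
top ((649.5834350585938, 182.72000122070312), (108.29936981201172, 108.40361022949219), 9.827618598937988) [0.5876128  0.12216781] [0.711091   0.24376035]
side ((646.027587890625, 181.04945373535156), (107.9867935180664, 109.69215393066406), 9.83261775970459) [0.58440804 0.11806585] [0.7073365  0.24375665]
```

Plate centre averages (0.648, 0.182). Grip the beaker and lift.

Request:
{"name": "play_rows", "arguments": {
  "series": [
    [0.5,0,0,0,0,0,0],
    [0.5,0,0,0,0,0,0],
    [0.5,0,0,0,0,0,0],
    [0.5,0,0,0,0,0,0],
    [0.5,0,0,0,0,0,0],
    [0.5,0,0,0,0,0,0],
    [0.5,0,0,0,0,0,0]
  ],
  "grip_force": 25
}}

```text
time: 22.5
position: [0.4565, 0.25, 0.0605]
tool_rot: [-0.707, -0.001, -0.0, 0.707]
ft_force: [-0.9, 0.5, 5.6]
grip_width: 0.0557
```

Request:
{"name": "play_rows", "arguments": {
  "series": [
    [0.5,0,-0.05,0,0,0,0],
    [0.5,0,-0.2,0,0,0,0],
    [0.5,0,-0.35,0,0,0,0],
    [0.5,0,-0.4,0,0,0,0],
    [0.5,0,-0.35,0,0,0,0],
    [0.5,0,-0.2,0,0,0,0],
    [0.5,0,-0.05,0,0,0,0],
    [0.5,0,0,0,0,0,0]
  ]
}}

```text
time: 23.17
position: [0.4568, 0.2501, 0.2212]
tool_rot: [-0.707, -0.001, -0.001, 0.707]
ft_force: [-0.3, 1.1, -1.3]
grip_width: 0.0561
```

Request:
{"name": "play_rows", "arguments": {
  "series": [
    [0.5,0.15,0,-0.05,0,0,0],
    [0.5,0.3,0,-0.11,0,0,0],
    [0.5,0.36,0,-0.13,0,0,0],
    [0.5,0.36,0,-0.13,0,0,0],
    [0.5,0.36,0,-0.13,0,0,0],
    [0.5,0.27,0,-0.1,0,0,0],
    [0.5,0.12,0,-0.03,0,0,0],
    [0.5,0,0,0,0,0,0],
    [0.5,0,0,0,0,0,0]
  ]
}}

```text
time: 23.92
position: [0.6467, 0.1814, 0.2164]
tool_rot: [0.707, -0.003, -0.002, -0.707]
ft_force: [-1.2, -0.1, -1.3]
grip_width: 0.0558
```

Request:
{"name": "play_rows", "arguments": {
  "series": [
    [0.5,0.01,0.15,0.005,0,0,0],
    [0.5,0,0.25,0,0,0,0],
    [0.5,0,0.2,0,0,0,0],
    [0.5,0,0.1,0,0,0,0],
    [0.5,0,0.04,0,0,0,0],
    [0.5,0,0,0,0,0,0],
    [0.5,0,0,0,0,0,0]
  ]
}}

```text
time: 24.5
position: [0.6492, 0.1829, 0.1464]
tool_rot: [-0.707, -0.001, 0.0, 0.707]
ft_force: [0.1, -0.5, -1.7]
grip_width: 0.0558
```

```bash
python3 - <<'E'
from h import *
s=eyes.camera("side")[:,:,::-1]
def cr(im,u,v,w,k): return cv2.resize(im[v-w:v+w,u-w:u+w],None,fx=k,fy=k,interpolation=cv2.INTER_NEAREST)
cv2.imwrite("pics/g11.png",cr(s,290,135,60,5))
o=robot.get_obs();print(o["ft_force"],o["position"],o["grip_width"])
E
```

```text
[ 0.41246502  0.40721757 -1.31534638] [0.64978096 0.18280397 0.1470241 ] 0.05604004236371275
```

View pics/g11.png

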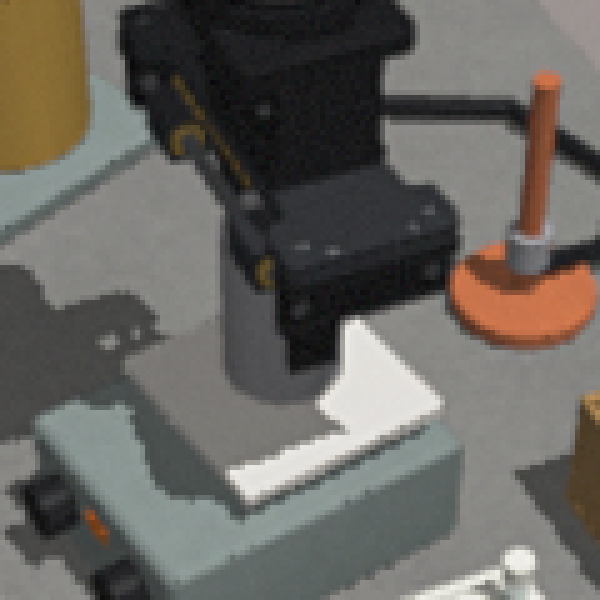

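Request:
{"name": "play_rows", "arguments": {
  "series": [
    [0.5,0,0.04,0,0,0,0],
    [0.5,0,0.03,0,0,0,0],
    [0.5,0,0.015,0,0,0,0],
    [0.5,0,0,0,0,0,0]
  ]
}}

```text
time: 24.88
position: [0.6494, 0.1824, 0.1376]
tool_rot: [-0.707, -0.0, 0.0, 0.707]
ft_force: [0.6, 0.4, -1.0]
grip_width: 0.0557
```

Request:
{"name": "play_rows", "arguments": {
  "series": [
    [0.5,0,0.01,0,0,0,0],
    [0.5,0,0,0,0,0,0],
    [0.5,0,0,0,0,0,0]
  ]
}}

```text
time: 25.13
position: [0.6494, 0.1824, 0.1375]
tool_rot: [0.707, 0.0, 0.0, -0.707]
ft_force: [-2.8, -0.0, 6.0]
grip_width: 0.0558
```

Request:
{"name": "play_rows", "arguments": {
  "series": [
    [0.7,0,0,0,0,0,0],
    [0.8,0,0,0,0,0,0],
    [0.95,0,0,0,0,0,0],
    [1,0,0,0,0,0,0],
    [1,0,0,0,0,0,0],
    [1,0,0,0,0,0,0]
  ]
}}

```text
time: 25.63
position: [0.6493, 0.1824, 0.1361]
tool_rot: [-0.707, -0.0, 0.0, 0.707]
ft_force: [-0.3, -0.5, -0.2]
grip_width: 0.0839
```

Request:
{"name": "play_rows", "arguments": {
  "series": [
    [1,0,-0.1,0,0,0,0],
    [1,0,-0.3,0,0,0,0],
    [1,0,-0.4,0,0,0,0],
    [1,0,-0.35,0,0,0,0],
    [1,-0.1,-0.1,-0.1,0,0,0],
    [1,-0.2,0,-0.3,0,0,0],
    [1,-0.2,0,-0.35,0,0,0],
    [1,-0.2,0,-0.35,0,0,0],
    [1,-0.2,0,-0.35,0,0,0],
    [1,-0.1,0,-0.2,0,0,0],
    [1,0,0,0,0,0,0],
    [1,0,0,0,0,0,0]
  ]
}}

```text
time: 26.63
position: [0.5494, 0.0164, 0.2623]
tool_rot: [-0.707, 0.0, -0.001, 0.707]
ft_force: [0.8, 0.3, 1.0]
grip_width: 0.087
```

```bash
python3 - <<'E'
from h import *
for n in P:
    im=eyes.camera(n)[:,:,::-1]; cv2.imwrite(f"pics/{n}4.png",im)
    for nm,xy,r,z in (("jar",(.66,-.206),.025,.149),("beaker",(.648,.182),.028,.165),("nest",(.4505,.1005),.031,.098)):
        print(n,nm,circ(n,im,xy,r,z,win=.01))
o=robot.get_obs();print(o["position"],o["ft_force"])
E
```

```text
top jar (array([ 0.6609, -0.2059]), 30)
top beaker (array([0.6498, 0.1801]), 21)
top nest (array([0.4416, 0.0944]), 13)
side jar (array([ 0.6572, -0.2068]), 40)
side beaker (array([0.6467, 0.1906]), 8)
side nest (array([0.4495, 0.1005]), 41)
[0.55019509 0.01784821 0.26200317] [-1.08393509  0.16313368  0.27041126]
```

View pics/side4.png

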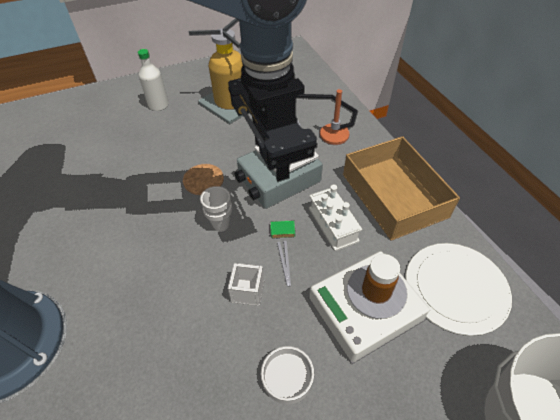

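View pics/top4.png

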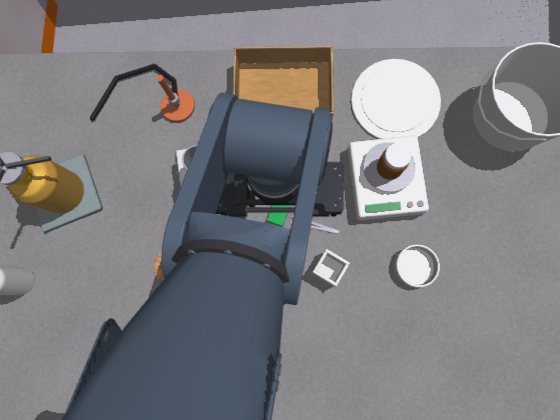

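Request:
{"name": "play_rows", "arguments": {
  "series": [
    [1,-0.1,0,-0.2,0,0,0],
    [1,-0.15,0,-0.35,0,0,0],
    [1,-0.15,0,-0.35,0,0,0],
    [1,-0.15,0,-0.35,0,0,0],
    [1,-0.05,0,-0.35,0,0,0],
    [1,0,0,-0.2,0,0,0],
    [1,0,0,0,0,0,0],
    [1,0,0,0,0,0,0]
  ]
}}

```text
time: 27.4
position: [0.4905, -0.1628, 0.2614]
tool_rot: [-0.707, -0.0, -0.0, 0.707]
ft_force: [-0.1, -0.2, -0.1]
grip_width: 0.0873
```

```bash
python3 - <<'E'
from h import *
for n in P:
    im=eyes.camera(n)[:,:,::-1]; cv2.imwrite(f"pics/{n}5.png",im)
    for nm,xy,r,z in (("jar",(.66,-.206),.025,.149),("beaker",(.648,.182),.028,.165),("nest",(.4505,.1005),.031,.098)):
        print(n,nm,circ(n,im,xy,r,z,win=.01))
o=robot.get_obs();print(o["position"],o["ft_force"])
E
```

```text
top jar (array([ 0.6601, -0.2061]), 31)
top beaker (array([0.6511, 0.1807]), 36)
top nest (array([0.4524, 0.1009]), 39)
side jar (array([ 0.6572, -0.2068]), 39)
side beaker (array([0.6523, 0.1774]), 14)
side nest (array([0.4497, 0.1006]), 47)
[ 0.48996084 -0.16121445  0.26119001] [ 0.00153384 -0.3092822   0.51774908]
```

View pics/side5.png

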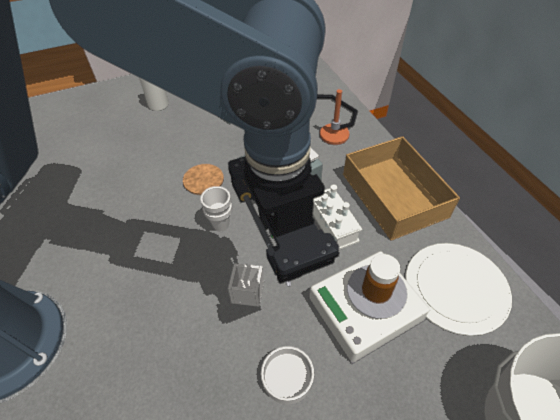

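View pics/top5.png

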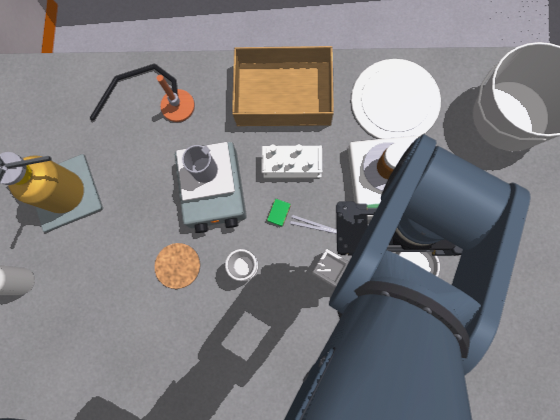

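```bash
python3 - <<'E'
from rig import robot, eyes, ticket
print(ticket.hand_in())
E
```

```text
the job is handed in; nothing more can be done
None
```

The job is done and handed in at about 27.5 s. I nested the pot in its twin, parked the beaker on the cork mat, moved the jar to the balance pan, then moved the beaker to the hotplate. The hand-in gave no verdict.

**Last checks**
- **Jar:** about 2 mm from the pan centre in both views.
- **Beaker:** about 2.5 mm from the plate centre and upright in the top view. The arm hid it from the side camera at the end, so the side circle fit there was unreliable and I did not use it.
- **Pot:** its rim is within 1 mm of where the twin's rim was measured at the start, in both views. The side view shows it seated upright.
- **Other dishes:** the tub and dish look unmoved. I did not re-measure them.
- **Gripper:** open and clear of everything, with contact force near 0 N.

The two cameras disagreed by about 3 mm in x throughout. I averaged them or compared positions within one view.

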